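Open the stall's locked cash box

TASK

Open the grey cash box so that the stall can give change: slide its lock tab fully aside, off the push button it covers, then press that button right down so that the lid springs open. Leave the tab aside and the lid standing open, and do not shift the goods standing around.

Things in the scene. Friction and masses are not known exactly. Their poses are not given: they have to be found in the camera images.
- cash_box: Grey steel cash box fixed to the table, 230 (x) by 220 mm (y). Origin: centre of underside; x to its rear (hinge side), y to its left seen from the robot, z up. Front part (x -115 to -35 mm): a ledge 60 mm high with the lock. Rear part (x -35 to 115): coin box, 95 mm high with lid; bar handle on the lid to 104 mm. Rails 5 mm high on the ledge along y, 22 mm each side of the button.
- tab_lug (a point): Centre of the black grip lug on the lock tab: 24 (box x) by 12 (box y) by 28 mm high, from 85 to 113 mm above the table. It stands on a steel cover plate, 50 (x) by 36 mm (y), top 85 mm above the table, that hides the button when locked. At joint 0 the lug centre is at (-78, 0, 99) mm in the box frame.
- lock_tab (a joint): Slide of the lock tab in m, along the box's +y (to its left): 0 = covering the button (locked), 0.050 = stop, fully aside. Starts at 0 to 0.005. About 1.5 N of friction; it stays where it is left.
- button_top (a point): Centre of the top of the round steel push button, diameter 26 mm, at (-78, 0, 76) mm in the box frame when up, under the tab's cover plate when locked. It is pressed straight down.
- push_button (a joint): Travel of the button in m: 0 = up, 0.007 = right down; spring of 1.5 N at first to 5 N right down; it comes up again when let go. Pressed past about 4 mm it frees the lid's catch.
- lid (a joint): Angle of the lid in rad: 0 = shut, 1.0 = standing open at its stop. Hinged on the box's rear edge (x +115 mm, 87 mm up); a spring opens it in about a second once the button frees it, and it stays open.
- candlestick: Bystander, loose: brass candlestick, 60 mm wide, 75 mm high. Origin: centre of underside.
- jar: Bystander, loose: amber glass jar with a steel cap, 52 mm wide, 65 mm high. Origin: centre of underside.

How it is judged:
By the outcome, as a careful person would: the job done as asked, in the order asked, and still so for the second after the job is handed in, with the robot touching nothing.
It also fails if it takes over 48 s, if anything falls off the work surface, if the arm or the gripper's body presses on something with over 40 N, if the wrist force passes 120 N, or if a joint passes its speed limit or range.

ROBOT

A 7-joint arm with a two-finger parallel gripper is mounted at the origin on the work surface. World frame = base frame: x ahead of the robot, y to its left, z up, the work surface at z = 0. Lengths are in mm, angles in rad, forces in N, time in s.
With the tool pointing down it reaches from about 425 to 925 mm from the base axis. Payload 6.8 kg.
Tool frame: the origin (TCP) lies where the fingers leave the gripper's body, on its centre line; the fingertips stand r.tcp_to_tips ahead of it and the grasp point (between the pads) lies 61 mm ahead of it (r.tcp_to_tips is the distance from the TCP to the fingertips, in mm); z points along the fingers, y is the direction in which the jaws open and shut (so a half turn about z gives the same grasp; the last joint's range is limited). The gripper opens to 88 mm and grips with 3 to 60 N. Pads are 20 mm wide; open, the fingers measure 115 mm over their backs; the gripper's body (75 mm by 178 mm) begins 61 mm behind the grasp point.
Start: joints at [-1.394, 0.477, 0.022, 1.555, -0.011, 1.109, -0.083], TCP at [189.648, 647.826, 302.664] pointing down, gripper open.
Joint ranges: [-2.96, 2.96], [-0.34, 2.1], [-1.41, 1.46], [0.24, 2.44], [-1.37, 4.51], [0.17, 1.92], [-2.96, 2.96]. Speed limits (rad/s): [2.39, 2.39, 3.14, 3.14, 3.14, 3.14, 3.14].

INTERFACE

Orientations are given as a unit quaternion [x, y, z, w].
In Python, from bench import r gives the robot as it stands. The module is installed in compiled form; this text tells all that it offers.
- The arm moves only by the tool step_arm, never from a script. Its argument "targets" is a list of rows, each a list of 3 entries, a list of its own where there are three numbers: the shift along the tool's x, y, z in cm, then the turn, a rotation vector about the tool's x, y, z in rad, then the gripper's target within -1 to 1 (fully open at 1, half-way at 0, shut at -1). In form: [[[tx, ty, tz], [wx, wy, wz], claw], ...]. A call has exactly 10 rows; each row shifts and turns the commanded pose from where the row before left it, along the tool's axes as they then stand; what a row does not reach is not made up. A row lasts 1/12 s, in which the tool goes at most 41.7 mm and 7.16 degrees, less where a joint would pass 70% of its speed; a pose out of reach is approached as far as the arm can. A call is refused whole if a number of a shift passes 4.17 or a number of a turn 0.125, either way. A call with a gripper value outside its range is refused whole. The fingers move at their own pace and stop on an object; the grip force is fixed at half the most. Time passes only in rows, so rows that do not move let the fingers close, or fill a call up. It gives the time, the measured TCP pose, the force and the opening at its end, in the units of the state.
- r.observe(): the state, without advancing time (a new reading comes with each control period).
- r.read_camera(name): name is "scene" or "top" or "wrist"; returns (picture, depth): 480x640x3 uint8, red, green, blue; 480x640 float32, mm along the optical axis (not along the pixel's ray), 0 where there is no reading.
- r.camera_params(name): a dict with "intrinsics" (3x3 intrinsics, pixels), "dist_coeffs" ([k1, k2, p1, p2, k3] as OpenCV has them; the pictures are not rectified), "pose" (4x4, takes a point from camera to world coordinates); the wrist camera has in their place "tool_from_camera" (4x4, takes a point from camera to tool coordinates, whose origin is the TCP and whose axes are the flange's). Camera axes: x right, y down, z forward; pixel columns grow to the right and rows downward; lengths in mm; the calibration is good to about 2 mm. A picture is of the moment at which its call begins: read the wrist's pose just before it. camera_params takes no time and is no camera call.
- r.sign_off(): hands the job in, once; it reports no verdict.
The state is a dict: "time_s": time; "q": joint angles; "joint_vel": joint speeds; "tau": joint torques, N m; "tool_pos": TCP position; "tcp_rot": TCP orientation; "force": force on the tool from outside, world axes, zero at the start; "torque": the same for the moment, N m; "grip_width": opening from 0.0 (shut) to 1.0 (fully open).
Only numpy, scipy, OpenCV 4.12 (cv2) and the standard library are available. Lean on these libraries where they do the work, as an engineer would, in place of code of your own. Each camera call takes 0.05 s, during which the arm holds its last target.

## Working session

There is one attempt and no reset: what is moved stays moved. The work goes in short steps, Python scripts to look and compute and a tool call to move; the robot and the scene stay as the last step left them, time stands still between calls to the robot, and variables do not carry over. Pictures are saved under pics/ and viewed, and the job is handed in when it is done.

Besides the shell and the picture viewer there is one more tool, called after "Request:" as name([rows], argument=value, ...), one row to a line, values as JSON. step_arm: Moves the arm, as the interface text tells. Its arguments: {"type":"object","properties":{"targets":{"type":"array"}},"required":["targets"]}

```bash
mkdir -p pics; python3 - <<'E'
from bench import r
import cv2,numpy as np
np.set_printoptions(precision=4,suppress=True)
s=r.observe();print(s, r.tcp_to_tips)
for n in("scene","top"):
    p,d=r.read_camera(n);cv2.imwrite(f"pics/{n}0.png",p[:,:,::-1]);np.save(f"pics/{n}0.npy",d);np.save(f"pics/{n}0c.npy",p)
    print(n,r.camera_params(n))
print(r.camera_params("wrist"))
E
```

```text
{'time_s': 0.0, 'q': array([-1.3941,  0.4778,  0.0224,  1.5564, -0.0115,  1.1093, -0.0831]), 'joint_vel': array([-0.0002,  0.0012, -0.0001, -0.0024, -0.0019,  0.0016, -0.0005]), 'tau': array([ -0.0002, -58.2846,   1.5348, -27.26  ,  -0.0542,   0.0171,
         0.0002]), 'tool_pos': array([189.5644, 647.3885, 301.7372]), 'tcp_rot': array([ 0.1419,  0.9899, -0.0009, -0.0001]), 'force': array([ 0.131 , -0.3431, -0.5141]), 'torque': array([0.0019, 0.0339, 0.0112]), 'grip_width': 1.0022425258459295} 80.0
scene {'intrinsics': array([[564.25  ,   0.    , 305.6871],
       [  0.    , 564.25  , 240.4383],
       [  0.    ,   0.    ,   1.    ]]), 'dist_coeffs': array([-0.1813,  0.    ,  0.    ,  0.    ,  0.    ]), 'pose': array([[ -0.7896,   0.4306,  -0.4371, 964.7955],
       [  0.6133,   0.5322,  -0.5837, 553.1006],
       [ -0.0187,  -0.7289,  -0.6843, 705.5591],
       [  0.    ,   0.    ,   0.    ,   1.    ]])}
top {'intrinsics': array([[612.2791,   0.    , 310.6616],
       [  0.    , 612.2791, 232.5688],
       [  0.    ,   0.    ,   1.    ]]), 'dist_coeffs': array([-0.0405,  0.    ,  0.    ,  0.    ,  0.    ]), 'pose': array([[   0.0061,   -0.9856,    0.1689,  376.6303],
       [  -0.9998,   -0.0032,    0.0174,    7.4431],
       [  -0.0166,   -0.169 ,   -0.9855, 1203.3772],
       [   0.    ,    0.    ,    0.    ,    1.    ]])}
{'intrinsics': array([[340.5022,   0.    , 322.8308],
       [  0.    , 340.5022, 238.8029],
       [  0.    ,   0.    ,   1.    ]]), 'dist_coeffs': array([-0.0371,  0.    ,  0.    ,  0.    ,  0.    ]), 'tool_from_camera': array([[  0.0001,  -0.9601,  -0.2796,  77.0936],
       [  1.    ,   0.0002,  -0.0006,  -1.3291],
       [  0.0006,  -0.2796,   0.9601, -82.4752],
       [  0.    ,   0.    ,   0.    ,   1.    ]])}
```

View pics/scene0.png

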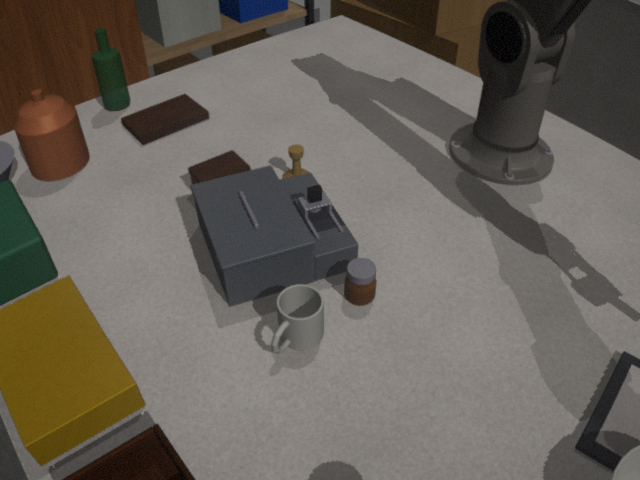

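View pics/top0.png

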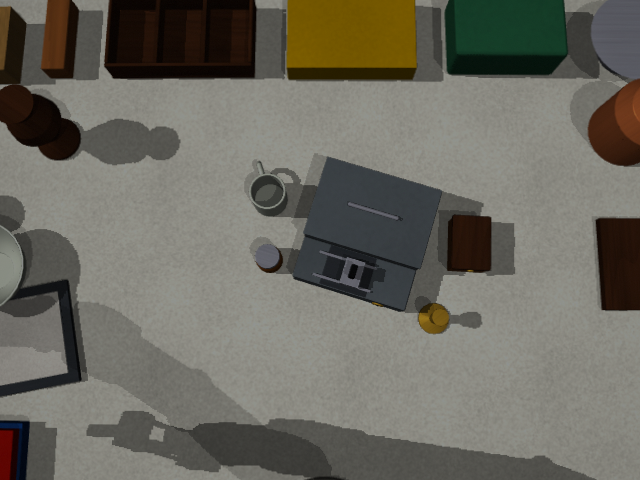

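The scene view shows the lug at about (315,193), the candlestick at (295,160) and the jar at (361,282). The top view shows the lug at about (352,271), the box front edge from (294,278) to (405,310), the jar at (268,258) and the candlestick at (434,318). Next I'll measure these.

```bash
cat > h.py <<'E'
import numpy as np,cv2
from bench import r
from scipy.spatial.transform import Rotation as R
def cam(n,s=None):
    c=r.camera_params(n)
    if n=="wrist":
        T=np.eye(4);T[:3,:3]=R.from_quat(s["tcp_rot"]).as_matrix();T[:3,3]=s["tool_pos"]
        return c["intrinsics"],c["dist_coeffs"],T@c["tool_from_camera"]
    return c["intrinsics"],c["dist_coeffs"],c["pose"]
def ray(C,uv):
    K,D,P=C
    x=cv2.undistortPoints(np.array([[uv]],float),K,D)[0,0]
    d=P[:3,:3]@np.r_[x,1];return P[:3,3],d
def onz(C,uv,z):
    o,d=ray(C,uv);return o+d*(z-o[2])/d[2]
def proj(C,X):
    K,D,P=C;T=np.linalg.inv(P)
    return cv2.projectPoints(np.atleast_2d(X).astype(float),cv2.Rodrigues(T[:3,:3])[0],T[:3,3],K,D)[0][:,0]
def tri(rays):
    A=0;b=0
    for o,d in rays:
        d=d/np.linalg.norm(d);M=np.eye(3)-np.outer(d,d);A=A+M;b=b+M@o
    return np.linalg.solve(A,b)
E
python3 - <<'E'
import cv2
for n,(x,y,w,h) in {"top":(230,140,240,200),"scene":(180,130,220,190)}.items():
    p=cv2.imread(f"pics/{n}0.png")[y:y+h,x:x+w]
    p=cv2.convertScaleAbs(p,alpha=1.6)
    cv2.imwrite(f"pics/{n}0z.png",cv2.resize(p,None,fx=3,fy=3,interpolation=cv2.INTER_CUBIC))
E
```

```text
(no output)
```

View pics/top0z.png

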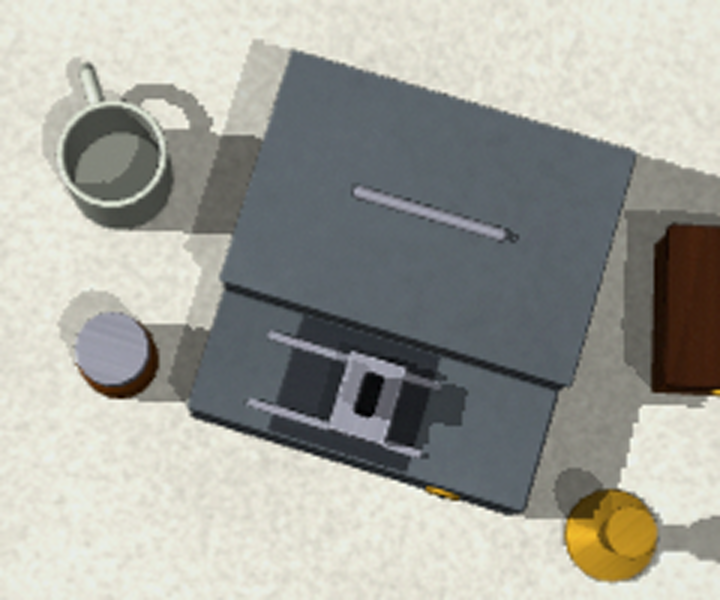

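View pics/scene0z.png

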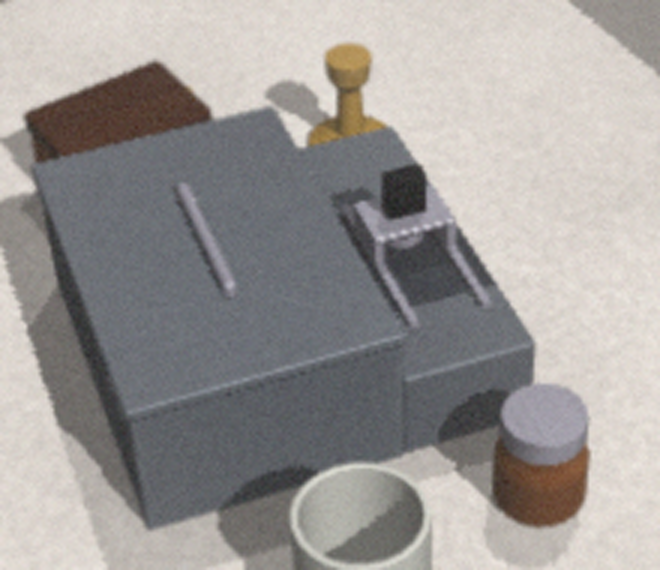

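```bash
python3 - <<'E'
from h import *
np.set_printoptions(precision=1,suppress=True)
T=cam("top");S=cam("scene")
t=lambda u,v:(230+u/3-.33,140+v/3-.33); s=lambda u,v:(180+u/3-.33,130+v/3-.33)
for n,uv,z in [("lidRL",(292,50),95),("lidRR",(635,153),95),("lidFR",(570,387),95),("lidFL",(222,284),95),("ledFL",(190,408),60),("ledFR",(520,510),60),("lugT",(370,394),113),("jar",(112,349),65),("candle",(632,532),75),("mugL",(113,155),80),("wood",(690,310),50)]:
    print(n,onz(T,t(*uv),z))
for n,uv,z in [("lidRL",(132,412),95),("lidRR",(38,170),95),("lidFL",(405,338),95),("ledFL",(533,345),60),("lugTop",(403,172),113),("jar",(544,415),65),("candle",(347,58),75)]:
    print("S",n,onz(S,s(*uv),z))
# lug centroid masks
for nm,C,box in [("top",T,(335,255,370,290)),("scene",S,(300,180,330,208))]:
    p=np.load(f"pics/{nm}0c.npy");x0,y0,x1,y1=box
    m=(p[y0:y1,x0:x1].max(2)<22);n,l,st,c=cv2.connectedComponentsWithStats(m.astype(np.uint8))
    print(nm,st[1:],c[1:]+[x0,y0]); i=1+st[1:,4].argmax(); uv=c[i]+[x0,y0]; print(onz(C,uv,99),onz(C,uv,105))
E
```

```text
lidRL [711.9  -2.8  95. ]
lidRR [ 646.3 -215.1   95. ]
lidFR [ 500.8 -171.4   95. ]
lidFL [563.3  39.8  95. ]
ledFL [490.6  60.2  60. ]
ledFR [ 428.2 -144.4   60. ]
lugT [494.1 -49.4 113. ]
jar [526.9 109.2  65. ]
candle [ 414.5 -210.3   75. ]
mugL [647.9 109.5  80. ]
wood [ 555.1 -255.9   50. ]
S lidRL [707.8   0.5  95. ]
S lidRR [ 645.8 -207.1   95. ]
S lidFL [566.5  44.7  95. ]
S ledFL [492.2  64.4  60. ]
S lugTop [493.4 -48.7 113. ]
S jar [526.8 111.8  65. ]
S candle [ 415.3 -207.2   75. ]
top [[34  0  1  1  1]
 [22  4  9  3 14]
 [32  6  2  3  5]
 [14 10  9 14 82]
 [26 13  9 15 60]
 [ 2 24  1  1  1]
 [25 28  9  6 19]
 [29 32  1  1  1]] [[369.  255. ]
 [361.5 259.8]
 [367.4 261.8]
 [352.8 271.3]
 [366.  275.6]
 [337.  279. ]
 [364.5 285.2]
 [364.  287. ]]
[495.1 -49.8  99. ] [494.4 -49.5 105. ]
scene [[11 19  1  1  1]] [[311. 199.]]
[507.  -40.1  99. ] [511.5 -34.2 105. ]
```

Request:
step_arm([
  [[-2.6,-1.6,0],[0,0,0],1],
  [[-2.6,-1.6,0],[0,0,0],1],
  [[-2.6,-1.6,0],[0,0,0],1],
  [[-2.6,-1.6,0],[0,0,0],1],
  [[-2.6,-1.6,0],[0,0,0],1],
  [[-2.6,-1.6,0],[0,0,0],1],
  [[-2.6,-1.6,0],[0,0,0],1],
  [[-2.6,-1.6,0],[0,0,0],1],
  [[-2.6,-1.6,0],[0,0,0],1],
  [[-2.6,-1.6,0],[0,0,0],1],
])

```text
time_s: 0.93
tool_pos: [394.9, 419.7, 302.4]
tcp_rot: [0.142, 0.99, -0.0, -0.0]
force: [0.5, 0.6, 0.6]
grip_width: 1.0
```

Request:
step_arm([
  [[-1.5,-2.6,0],[0,0,0],1],
  [[-1.5,-2.6,0],[0,0,0],1],
  [[-1.5,-2.6,0],[0,0,0],1],
  [[-1.5,-2.6,0],[0,0,0],1],
  [[-1.5,-2.6,0],[0,0,0],1],
  [[-1.5,-2.6,0],[0,0,0],1],
  [[-1.5,-2.6,0],[0,0,0],1],
  [[-1.5,-2.6,0],[0,0,0],1],
  [[-1.5,-2.6,0],[0,0,0],1],
  [[-1.5,-2.6,0],[0,0,0],1],
])

```text
time_s: 1.77
tool_pos: [465.0, 128.0, 302.5]
tcp_rot: [0.142, 0.99, -0.0, -0.0]
force: [0.3, -0.1, -0.1]
grip_width: 1.001
```

Request:
step_arm([
  [[-0.9,-1.9,0],[0,0,0],1],
  [[-0.9,-1.9,0],[0,0,0],1],
  [[-0.9,-1.9,0],[0,0,0],1],
  [[-0.9,-1.9,0],[0,0,0],1],
  [[-0.9,-1.9,0],[0,0,0],1],
  [[-0.9,-1.9,0],[0,0,0],1],
  [[-0.9,-1.9,0],[0,0,0],1],
  [[-0.9,-1.9,0],[0,0,0],1],
  [[-0.6,-1.1,0],[0,0,0],1],
  [[0,0,0],[0,0,0],1],
])

```text
time_s: 2.6
tool_pos: [494.1, -51.7, 302.6]
tcp_rot: [0.144, 0.99, -0.001, 0.0]
force: [-0.2, -0.8, 0.0]
grip_width: 0.996
```

```bash
python3 - <<'E'
from h import *
import pickle
s=r.observe();p,d=r.read_camera("wrist");cv2.imwrite("pics/w1.png",p[:,:,::-1]);pickle.dump((s,p,d),open("w1.pkl","wb"))
p,d=r.read_camera("top");cv2.imwrite("pics/t1.png",p[:,:,::-1])
print(s["tool_pos"],s["tcp_rot"])
C=cam("wrist",s)
print(proj(C,[[493.7,-49,113],[492.5,-52,76]]))
E
```

```text
[494.11476809 -51.72130891 302.56600183] [ 1.44154649e-01  9.89555016e-01 -5.52230206e-04  4.80543974e-05]
[[327.8845904  234.9326301 ]
 [323.94206453 223.96938845]]
```

View pics/w1.png

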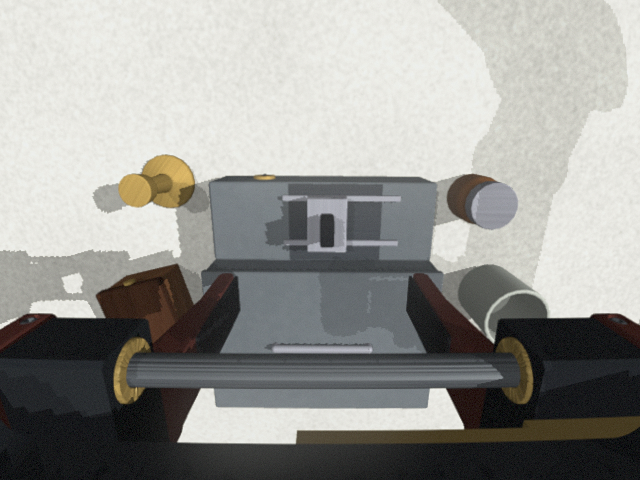

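The wrist view shows the lug at about (327,230), the plate around it and the rails at rows 198 and 243. The box axes line up with the image. I'll compute the lug position more exactly.

```bash
python3 - <<'E'
from h import *
import pickle
np.set_printoptions(precision=1,suppress=True)
s,p,d=pickle.load(open("w1.pkl","rb"));C=cam("wrist",s)
q=p[180:265,280:375]; cv2.imwrite("pics/w1z.png",cv2.resize(cv2.convertScaleAbs(q[:,:,::-1],alpha=1.5),None,fx=8,fy=7,interpolation=cv2.INTER_NEAREST)[:600])
m=(p[200:260,312:345].max(2)<40).astype(np.uint8);n,l,st,c=cv2.connectedComponentsWithStats(m);print(st[1:],c[1:]+[312,200])
sub=d[200:260,312:345];i=1+st[1:,4].argmax();ys,xs=np.where((l==i)&(sub>0))
Rm=C[2]
P=np.array([ray(C,(x+312,y+200))[0]+ray(C,(x+312,y+200))[1]*sub[y,x] for x,y in zip(xs,ys)])
print(np.percentile(P[:,2],[5,50,95])); t=P[P[:,2]>106];print(len(t),t.min(0),t.max(0),t.mean(0))
bx=np.array([.957,-.289]);by=np.array([.289,.957])
print("box-frame extents x,y",np.c_[t[:,:2]@bx,t[:,:2]@by].min(0),np.c_[t[:,:2]@bx,t[:,:2]@by].max(0))
print("tcp",s["tool_pos"][:2]@bx,s["tool_pos"][:2]@by)
E
```

```text
[] []Traceback (most recent call last):
  File "<stdin>", line 7, in <module>
ValueError: attempt to get argmax of an empty sequence
```

View pics/w1z.png

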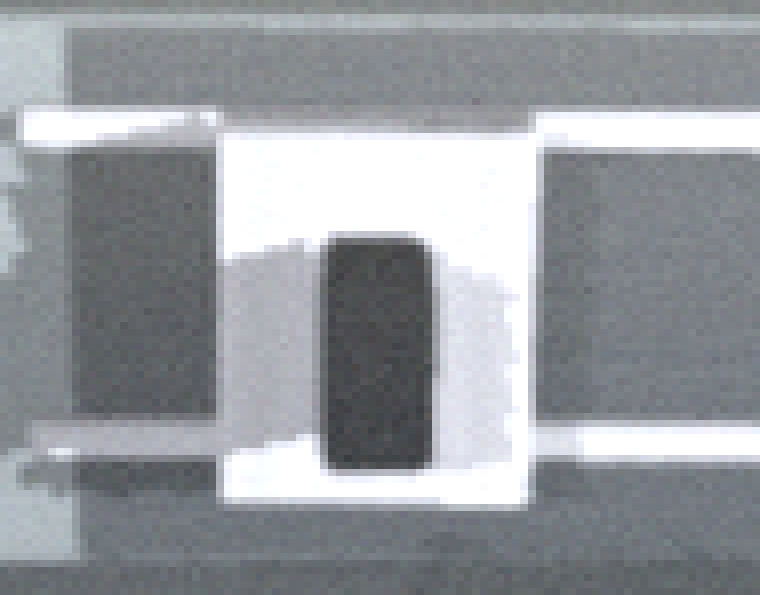

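```bash
python3 - <<'E'
from h import *
import pickle
np.set_printoptions(precision=1,suppress=True)
s,p,d=pickle.load(open("w1.pkl","rb"));C=cam("wrist",s)
bx=np.array([.957,-.289]);by=np.array([.289,.957])
f=lambda P:np.array([P[:2]@bx,P[:2]@by])
tc=f(s["tool_pos"]);print("tcp",tc)
print("rear edge",f(onz(C,(327,246.9),113))-tc, "front bottom",f(onz(C,(327,213.7),85))-tc,"front if top",f(onz(C,(327,213.7),113))-tc)
print("L,R",f(onz(C,(319.8,235),113))-tc,f(onz(C,(334.2,235),113))-tc)
print("plate",f(onz(C,(307.3,225),85))-tc,f(onz(C,(346.5,225),85))-tc,f(onz(C,(327,198.5),85))-tc,f(onz(C,(327,251.8),85))-tc)
print("rails start/end row198,242", [f(onz(C,uv,65))-tc for uv in((282,198),(400,199),(284,243),(397,243))])
print("ledge left/right front",[f(onz(C,uv,60))-tc for uv in((210,181),(434,182))])
print(d[225:245:5,327],d[225,310])
X,d0=ray(C,(327,235));print(X+d0*d[235,327]);X,d0=ray(C,(313,240));print(X+d0*d[240,313])
print(np.degrees(np.arctan2(*(lambda y:(y[1],y[0]))(R.from_quat(s["tcp_rot"]).as_matrix()[:2,1]))))
E
```

```text
tcp [487.8  93.3]
rear edge [9.2 1.8] front bottom [-13.2   1.9] front if top [-19.1   1.6]
L,R [-1.1 -4.2] [-1.1  7.7]
plate [ -2.6 -15.8] [-2.8 19.7] [-26.9   1.8] [22.9  2.2]
rails start/end row198,242 [array([-23.9, -40.5]), array([-23.5,  71.3]), array([ 20.6, -39.9]), array([20.1, 71.2])]
ledge left/right front [array([ -39.2, -109.4]), array([-39.2, 103.9])]
[279.1 280.4 282.  284.6] 307.9504
[493.4 -49.7 113.4]
[501.9 -65.3  85.7]
73.42332987437321
```

Request:
step_arm([
  [[0.1,0.1,1.5],[0,0,0],1],
  [[0.1,0.1,1.5],[0,0,0],1],
  [[0,0,1.5],[0,0,0],1],
  [[0,0,1.5],[0,0,0],1],
  [[0,0,1.5],[0,0,0],1],
  [[0,0,1.5],[0,0,0],1],
  [[0,0,1.5],[0,0,0],1],
  [[0,0,1.5],[0,0,0],1],
  [[0,0,1.2],[0,0,0],1],
  [[0,0,0],[0,0,0],1],
])

```text
time_s: 3.53
tool_pos: [491.4, -44.5, 168.5]
tcp_rot: [0.141, 0.99, -0.0, -0.002]
force: [0.5, 0.1, 1.1]
grip_width: 1.0
```

Request:
step_arm([
  [[0,0,0],[0,0,0],-1],
  [[0,0,0],[0,0,0],-1],
  [[0,0,0],[0,0,0],-1],
  [[0,0,0],[0,0,0],-1],
  [[0,0,0],[0,0,0],-1],
  [[0,0,0],[0,0,0],-1],
  [[0,0,0],[0,0,0],-1],
  [[0,0,0],[0,0,0],-1],
  [[0,0,0],[0,0,0],-1],
  [[0,0,0],[0,0,0],-1],
])

```text
time_s: 4.37
tool_pos: [492.8, -46.4, 170.6]
tcp_rot: [0.142, 0.99, -0.0, -0.0]
force: [0.3, -0.1, -0.8]
grip_width: 0.279
```

Request:
step_arm([
  [[0,0,0],[0,0,0],-1],
  [[0,0,0],[0,0,0],-1],
  [[0,0,0],[0,0,0],-1],
  [[0,0,0],[0,0,0],-1],
  [[0,0,0],[0,0,0],-1],
  [[0,0,0],[0,0,0],-1],
  [[0,0,0],[0,0,0],-1],
  [[0,0,0],[0,0,0],-1],
  [[0,0,0],[0,0,0],-1],
  [[0,0,0],[0,0,0],-1],
])

```text
time_s: 5.2
tool_pos: [492.8, -46.5, 170.6]
tcp_rot: [0.142, 0.99, -0.0, -0.0]
force: [-1.0, -2.2, -0.2]
grip_width: 0.137
```

Request:
step_arm([
  [[0,0.4,0],[0,0,0],-1],
  [[0,0.5,0],[0,0,0],-1],
  [[0,0.5,0],[0,0,0],-1],
  [[0,0.5,0],[0,0,0],-1],
  [[0,0.5,0],[0,0,0],-1],
  [[0,0.5,0],[0,0,0],-1],
  [[0,0.5,0],[0,0,0],-1],
  [[0,0.4,0],[0,0,0],-1],
  [[0,0.2,0],[0,0,0],-1],
  [[0,0,0],[0,0,0],-1],
])

```text
time_s: 6.03
tool_pos: [504.6, -7.1, 170.7]
tcp_rot: [0.141, 0.99, 0.0, 0.0]
force: [3.6, 0.4, -5.3]
grip_width: 0.133
```

Request:
step_arm([
  [[0,0.1,0],[0,0,0],-1],
  [[0,0.1,0],[0,0,0],-1],
  [[0,0,0],[0,0,0],-1],
  [[0,0,0],[0,0,0],-1],
  [[0,0,0],[0,0,0],-1],
  [[0,0,0],[0,0,0],-1],
  [[0,0,0],[0,0,0],-1],
  [[0,0,0],[0,0,0],-1],
  [[0,0,0],[0,0,0],-1],
  [[0,0,0],[0,0,0],-1],
])

```text
time_s: 6.87
tool_pos: [504.8, -6.2, 170.7]
tcp_rot: [0.142, 0.99, -0.0, 0.0]
force: [5.7, -2.7, -5.8]
grip_width: 0.133
```

Request:
step_arm([
  [[0,0.1,0],[0,0,0],-1],
  [[0,0.1,0],[0,0,0],-1],
  [[0,0,0],[0,0,0],-1],
  [[0,0,0],[0,0,0],-1],
  [[0,0,0],[0,0,0],-1],
  [[0,0,0],[0,0,0],-1],
  [[0,0,0],[0,0,0],-1],
  [[0,0,0],[0,0,0],-1],
  [[0,0,0],[0,0,0],-1],
  [[0,0,0],[0,0,0],-1],
])

```text
time_s: 7.7
tool_pos: [505.4, -4.3, 170.7]
tcp_rot: [0.142, 0.99, -0.0, 0.0]
force: [4.6, -1.8, -5.9]
grip_width: 0.139
```

Request:
step_arm([
  [[0,0.1,0],[0,0,0],-1],
  [[0,0.1,0],[0,0,0],-1],
  [[0,0,0],[0,0,0],-1],
  [[0,0,0],[0,0,0],-1],
  [[0,0,0],[0,0,0],-1],
  [[0,0,0],[0,0,0],-1],
  [[0,0,0],[0,0,0],-1],
  [[0,0,0],[0,0,0],-1],
  [[0,0,0],[0,0,0],-1],
  [[0,0,0],[0,0,0],-1],
])

```text
time_s: 8.53
tool_pos: [505.6, -3.6, 170.6]
tcp_rot: [0.143, 0.99, -0.001, 0.0]
force: [3.6, -5.5, -4.0]
grip_width: 0.133
```

Request:
step_arm([
  [[0,0.1,0],[0,0,0],-1],
  [[0,0.1,0],[0,0,0],-1],
  [[0,0,0],[0,0,0],-1],
  [[0,0,0],[0,0,0],-1],
  [[0,0,0],[0,0,0],-1],
  [[0,0,0],[0,0,0],-1],
  [[0,0,0],[0,0,0],-1],
  [[0,0,0],[0,0,0],-1],
  [[0,0,0],[0,0,0],-1],
  [[0,0,0],[0,0,0],-1],
])

```text
time_s: 9.37
tool_pos: [505.7, -3.3, 170.6]
tcp_rot: [0.143, 0.99, -0.002, -0.0]
force: [2.8, -10.8, -2.5]
grip_width: 0.131
```

Request:
step_arm([
  [[0,-0.1,0],[0,0,0],-1],
  [[0,-0.1,0],[0,0,0],-1],
  [[0,0,0],[0,0,0],-1],
  [[0,0,0],[0,0,0],-1],
  [[0,0,0],[0,0,0],0.2],
  [[0,0,0],[0,0,0],0.2],
  [[0,0,0],[0,0,0],0.2],
  [[0,0,0],[0,0,0],0.2],
  [[0,0,0],[0,0,0],0.2],
  [[0,0,0],[0,0,0],0.2],
])

```text
time_s: 10.2
tool_pos: [505.6, -1.9, 170.7]
tcp_rot: [0.142, 0.99, 0.0, -0.0]
force: [0.3, 0.3, 0.6]
grip_width: 0.55
```

Request:
step_arm([
  [[0,0,0],[0,0,0],0.2],
  [[0,0,0],[0,0,0],0.2],
  [[0,0,-1],[0,0,0],0.2],
  [[0,0,-2],[0,0,0],0.2],
  [[0,0,-2.5],[0,0,0],0.2],
  [[0,0,-2.5],[0,0,0],0.2],
  [[0,0,-2],[0,0,0],0.2],
  [[0,0,-2],[0,0,0],0.2],
  [[0,0,0],[0,0,0],0.2],
  [[0,0,0],[0,0,0],0.2],
])

```text
time_s: 11.03
tool_pos: [506.2, -2.2, 292.1]
tcp_rot: [0.142, 0.99, 0.001, 0.001]
force: [-0.9, -0.2, -0.8]
grip_width: 0.596
```

```bash
python3 - <<'E'
from h import *
import pickle
s=r.observe();p,d=r.read_camera("wrist");s2=r.observe();cv2.imwrite("pics/w2.png",p[:,:,::-1]);pickle.dump((s,p,d),open("w2.pkl","wb"))
print(s["tool_pos"],s2["tool_pos"],s["tcp_rot"])
q=p[170:270,230:390]; cv2.imwrite("pics/w2z.png",cv2.resize(cv2.convertScaleAbs(q[:,:,::-1],alpha=1.5),None,fx=5,fy=5,interpolation=cv2.INTER_NEAREST))
E
```

```text
[506.19866379  -2.19638649 292.06628977] [505.61122678  -2.12807957 290.92939198] [1.41946547e-01 9.89873272e-01 6.27271234e-04 1.29983704e-03]
```

View pics/w2.png

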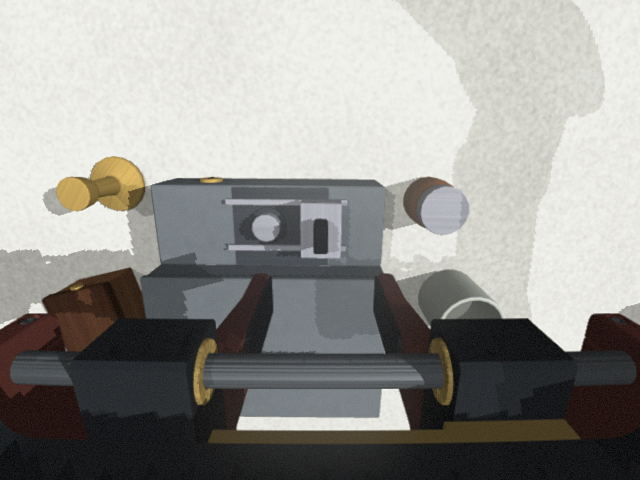

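View pics/w2z.png

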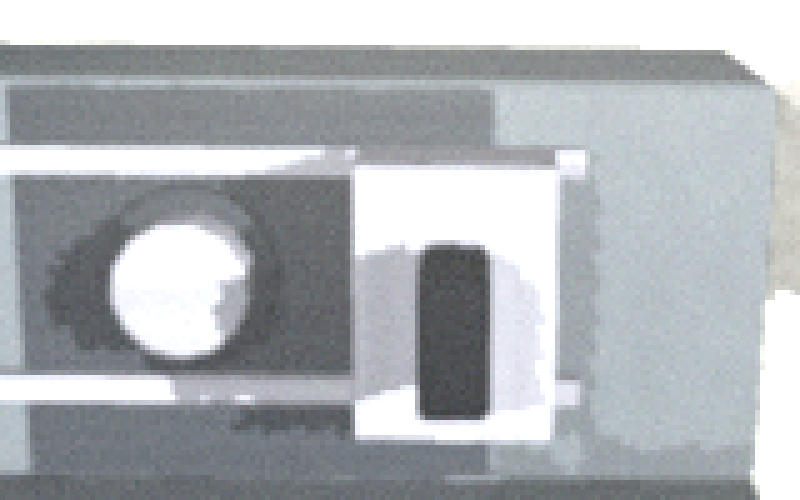

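The button is uncovered, with its top at (266,228). The lug is at about (320,237), the plate spans columns 301–341, and the jar and candlestick still stand.

```bash
python3 - <<'E'
from h import *
import pickle
np.set_printoptions(precision=1,suppress=True)
s,p,d=pickle.load(open("w2.pkl","rb"));s["tool_pos"]=(s["tool_pos"]+r.observe()["tool_pos"])/2
C=cam("wrist",s)
b=onz(C,(265.9,228.1),76);l=onz(C,(320.4,243),113)
x,d0=ray(C,(266,228));print(b,l,"depth pt",x+d0*d[228,266])
M=R.from_quat(r.observe()["tcp_rot"]).as_matrix();t=r.observe()["tool_pos"];print(t)
print("button in tool",M.T@(b-t),"lug",M.T@(l-t),"lug-btn",M.T@(l-b))
print([M.T@(onz(C,u,85)-t) for u in((301.2,235),(341,235))])
E
```

```text
[491.2 -52.7  76. ] [507.7  -6.  113. ] depth pt [491.  -52.5  76.5]
[505.6  -2.1 290.9]
button in tool [ -0.3 -52.7 214.9] lug [ -3.   -3.2 177.9] lug-btn [ -2.8  49.5 -37. ]
[array([ -4.2, -20.3, 205.9]), array([ -4.3,  14.8, 205.9])]
```

Request:
step_arm([
  [[0,-0.7,0],[0,0,0],-1],
  [[0,-0.7,0],[0,0,0],-1],
  [[0,-0.7,0],[0,0,0],-1],
  [[0,-0.7,0],[0,0,0],-1],
  [[0,-0.7,0],[0,0,0],-1],
  [[0,-0.7,0],[0,0,0],-1],
  [[0,-0.6,0],[0,0,0],-1],
  [[0,-0.5,0],[0,0,0],-1],
  [[0,0,0.5],[0,0,0],-1],
  [[0,0,1],[0,0,0],-1],
])

```text
time_s: 11.92
tool_pos: [491.5, -53.3, 276.0]
tcp_rot: [0.142, 0.99, 0.0, 0.001]
force: [0.2, -0.2, 0.0]
grip_width: 0.004
```

Request:
step_arm([
  [[0,0,1.4],[0,0,0],-1],
  [[0,0,1.4],[0,0,0],-1],
  [[0,0,1.4],[0,0,0],-1],
  [[0,0,1.4],[0,0,0],-1],
  [[0,0,1.4],[0,0,0],-1],
  [[0,0,1.4],[0,0,0],-1],
  [[0,0,1.3],[0,0,0],-1],
  [[0,0,1],[0,0,0],-1],
  [[0,0,0],[0,0,0],-1],
  [[0,0,0],[0,0,0],-1],
])

```text
time_s: 12.75
tool_pos: [490.5, -52.9, 168.0]
tcp_rot: [0.142, 0.99, -0.0, -0.001]
force: [0.3, 0.0, -0.4]
grip_width: 0.006
```

Request:
step_arm([
  [[0,0,0.3],[0,0,0],-1],
  [[0,0,0.3],[0,0,0],-1],
  [[0,0,0.3],[0,0,0],-1],
  [[0,0,0.2],[0,0,0],-1],
  [[0,0,0.2],[0,0,0],-1],
  [[0,0,0.2],[0,0,0],-1],
  [[0,0,0.1],[0,0,0],-1],
  [[0,0,0.1],[0,0,0],-1],
  [[0,0,0],[0,0,0],-1],
  [[0,0,0],[0,0,0],-1],
])

```text
time_s: 13.58
tool_pos: [490.8, -53.1, 151.7]
tcp_rot: [0.142, 0.99, 0.0, -0.0]
force: [-1.1, 1.5, 4.6]
grip_width: 0.005
```

Request:
step_arm([
  [[0,0,0.1],[0,0,0],-1],
  [[0,0,0.1],[0,0,0],-1],
  [[0,0,0.1],[0,0,0],-1],
  [[0,0,0.1],[0,0,0],-1],
  [[0,0,0],[0,0,0],-1],
  [[0,0,0],[0,0,0],-1],
  [[0,0,0],[0,0,0],-1],
  [[0,0,0],[0,0,0],-1],
  [[0,0,0],[0,0,0],-1],
  [[0,0,0],[0,0,0],-1],
])

```text
time_s: 14.42
tool_pos: [490.9, -53.1, 149.1]
tcp_rot: [0.142, 0.99, 0.001, 0.0]
force: [-7.5, 0.5, 22.7]
grip_width: 0.003
```

Request:
step_arm([
  [[0,0,-0.3],[0,0,0],-1],
  [[0,0,-0.7],[0,0,0],-1],
  [[0,0,-1],[0,0,0],-1],
  [[0,0,-1.5],[0,0,0],-1],
  [[0.2,0,-2],[0,0,0],-1],
  [[0.5,0,-2],[0,0,0],-1],
  [[0.5,0,-2],[0,0,0],-1],
  [[0.5,0,-2],[0,0,0],-1],
  [[0.5,0,-2],[0,0,0],-1],
  [[0,0,0],[0,0,0],-1],
])

```text
time_s: 15.25
tool_pos: [470.6, -47.0, 286.2]
tcp_rot: [0.142, 0.99, 0.001, 0.003]
force: [0.4, -1.3, 0.3]
grip_width: 0.005
```

```bash
python3 - <<'E'
from h import *
for n in("scene","top","wrist"):
    p,d=r.read_camera(n);cv2.imwrite(f"pics/{n}3.png",p[:,:,::-1])
s=r.observe();print(s["tool_pos"],s["force"],s["time_s"])
E
```

```text
[469.58455441 -46.79323146 282.43577692] [-0.20461174 -0.63590307  0.2230635 ] 15.4
```

View pics/scene3.png

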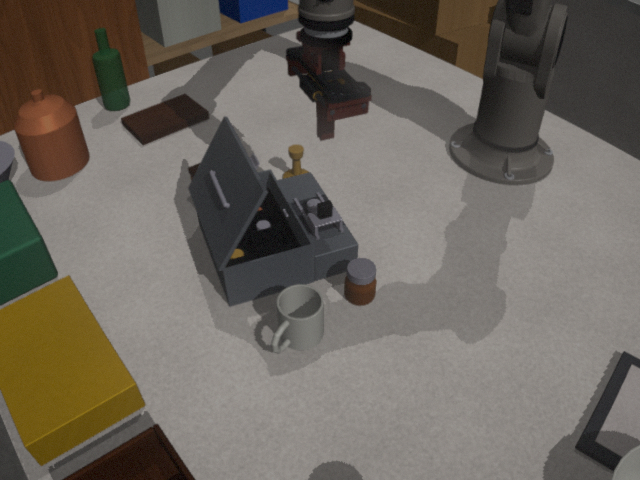

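View pics/wrist3.png

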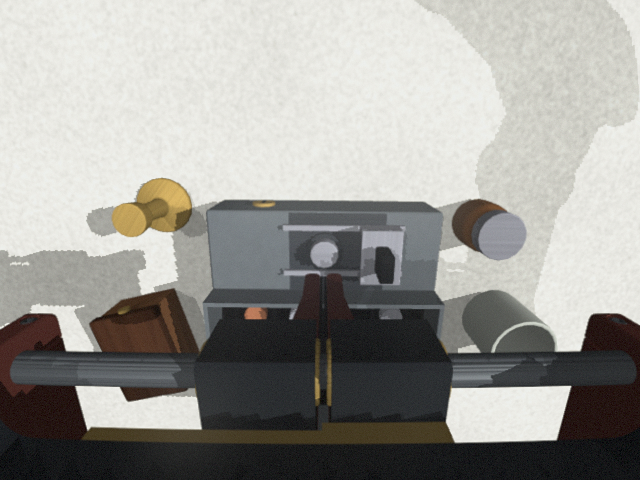

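View pics/top3.png

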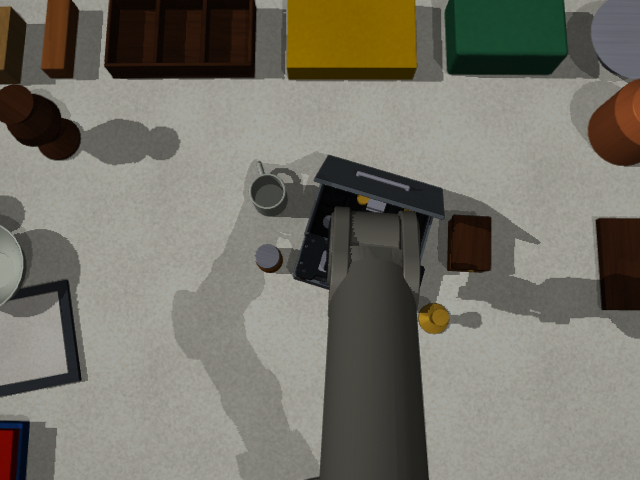

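The lid stands open, the tab is aside, and the jar (268,258) and candlestick (434,318) are at their original pixels. I'll let it settle, check that nothing changes, and then hand in.

Request:
step_arm([
  [[0,0,-0.5],[0,0,0],-1],
  [[0,0,0],[0,0,0],-1],
  [[0,0,0],[0,0,0],-1],
  [[0,0,0],[0,0,0],-1],
  [[0,0,0],[0,0,0],-1],
  [[0,0,0],[0,0,0],-1],
  [[0,0,0],[0,0,0],-1],
  [[0,0,0],[0,0,0],-1],
  [[0,0,0],[0,0,0],-1],
  [[0,0,0],[0,0,0],-1],
])

```text
time_s: 16.23
tool_pos: [469.7, -46.9, 287.6]
tcp_rot: [0.142, 0.99, -0.0, -0.0]
force: [0.2, 0.4, -0.2]
grip_width: 0.006
```

```bash
python3 - <<'E'
from h import *
p,d=r.read_camera("scene");cv2.imwrite("pics/scene4.png",p[:,:,::-1])
a=cv2.imread("pics/scene3.png");D=cv2.absdiff(a,cv2.imread("pics/scene4.png")).max(2)
b=cv2.imread("pics/scene0.png");D0=cv2.absdiff(b,cv2.imread("pics/scene4.png")).max(2)
print("lid change",(D[110:300,185:350]>40).sum(),"jar change",(D0[258:305,343:380]>60).sum(),"candle",(D0[145:180,284:308]>60).sum())
S=cam("scene");th=-np.radians(16.8);o=np.array([566.5,-75]);
P=lambda x,y,z:np.r_[o+[x*np.cos(th)-y*np.sin(th),x*np.sin(th)+y*np.cos(th)],z]
for a in(.8,1.0):print(a,proj(S,[P(115-150*np.cos(a)+8*np.sin(a),y,87+150*np.sin(a)+8*np.cos(a)) for y in(110,-110)]))
E
```

```text
lid change 18 jar change 0 candle 0
0.8 [[279.93255498 196.14210157]
 [238.17758674 122.18967102]]
1.0 [[262.86205023 190.65479672]
 [223.32007237 116.43337308]]
```

```bash
python3 -c "
from bench import r
print(r.sign_off())"
```

```text
the job is handed in; nothing more can be done
None
```

The cash box is open: the lock tab is fully aside, the button has been pressed right down, and the lid is standing at its stop. I handed the job in at about 16 s of the 48 s allowed.

- **Tab:** I gripped the lug (opening read 12 mm, its true width) and slid the tab left until it met its stop, where the sideways force rose to about 11 N. A wrist picture then put the lug about 49.5–50 mm from the uncovered button.
- **Button:** I pressed it with closed fingers until the tips were at 69 mm. The force rose to about 23 N, which means it had bottomed.
- **Lid:** Its far corner in the last pictures matches an angle of about 1.0 rad, and it did not change between two looks a second apart.
- **Goods around the box:** The jar and candlestick regions show no change from the first picture. The gripper is clear of everything, with force readings near zero.

**One disagreement:** when I gripped the lug, it was about 3 mm further left than my first camera measurement. The first wrist pose had probably not settled, or closing the fingers nudged the tab slightly along its slide. This had no effect on the result.

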